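# Fit the set-screw collar to the mixer spindle and hold it for tightening

### The arm

A 7-joint arm with a two-finger parallel gripper is mounted at the origin on the work surface. World frame = base frame: x ahead of the robot, y to its left, z up, the work surface at z = 0. Lengths are in m, angles in rad, forces in N, time in s.
With the tool pointing down it reaches from about 0.4 to 0.85 m from the base axis. Payload 10.4 kg.
Tool frame: the origin (TCP) lies on the centre line of the jaws, within the pads' length; the fingertips stand 11 mm ahead of it and the grasp point (between the pads) lies 8 mm behind it; z points along the fingers, y is the line along which they close (so a half turn about z gives the same grasp; the last joint's range is limited). The gripper opens to 87 mm and grips with 3 to 60 N. Pads are 19 mm wide; open, the fingers measure 117 mm over their backs; the gripper's body (75 mm by 190 mm) begins 51 mm behind the grasp point.
Start: joints at [-1.254, 0.332, -0.065, 1.46, 0.022, 1.35, -0.088], TCP at [0.208, 0.589, 0.234] pointing down, gripper open.
Joint ranges: [-2.6, 2.6], [-0.5, 2.12], [-1.47, 1.34], [0.16, 2.42], [-1.27, 4.41], [0.06, 2.06], [-2.6, 2.6]. Speed limits (rad/s): [2.22, 2.22, 2.79, 2.79, 3.14, 3.14, 3.14].

### API

Orientations are given as a unit quaternion [x, y, z, w].
In Python, from bench import r gives the robot as it stands.
- The arm moves only by the shell command python3 -m pendant 'ROWS' [OPENING] [FORCE]. ROWS is JSON, a list of rows, each a list of 4 numbers: the shift along the tool's x, y, z in m, then the turn about the tool's z in rad. A call has 1 to 8 rows; each row shifts and turns the commanded pose from where the row before left it, along the tool's axes as they then stand; what a row does not reach is not made up. A row lasts 1/12 s, in which the tool goes at most 41.7 mm and 7.16 degrees, less where a joint would pass 70% of its speed; a pose out of reach is approached as far as the arm can. A call with a gripper value outside its range is refused whole. OPENING is the opening, from 0 (shut) to 1 (fully open), set as the call begins (- or left out, the last holds). The fingers move at their own pace and stop on an object; FORCE is the grip in N (left out, the last holds). Time passes only in rows, so rows that do not move let the fingers close. It gives the time, the measured TCP pose, the force, the opening and the grip force at its end, in the units of the state.
- r.read_state(): the state, without advancing time (a new reading comes with each control period).
- r.camera(name): name is "side" or "top" or "wrist"; returns a dict with "img" (400x640x3 uint8, red, green, blue), "camera_matrix" (3x3 intrinsics, pixels), "xyz" and "attitude" of the camera in the world. Camera axes: x right, y down, z forward; pixel columns grow to the right and rows downward; lengths in m; the calibration is good to about 2 mm. The wrist camera is an equidistant fisheye: a pixel r from the principal point sees the ray r / f radians off the axis. A picture is of the moment at which its call begins. There is no depth.
- r.close_job(): hands the job in; it is judged then, once.
Trained networks look in the newest picture that a camera, given by its name, has taken for a name from the list of things; names that differ only in an ending like _2 or _b are one class to them, and where a whole thing is asked for, a point or a joint stands for the part that bears it (a point fixed in the world has none). Each returns a list of dicts, best first, with "score" (0 to 1); they miss things now and then, are a little off and sometimes report something else, mostly with a low value. They report only what shows in the picture. A call takes as long as a camera call.
- r.outline_of(thing, camera): "mask" (400x640 bool, what is visible of it) and "bbox" ([centre column, centre row, width, height] in pixels, round what is visible of it).
The state is a dict: "time": time; "joint_positions": joint angles; "joint_vel": joint speeds; "joint_torque": joint torques, N m; "ee_pos": TCP position; "eef_rot": TCP orientation; "ft_force": force on the tool from outside, world axes, zero at the start; "torque": the same for the moment, N m; "width": finger opening in m; "grip_force": force on a finger pad.
Only numpy, scipy, OpenCV 4.12 (cv2) and the standard library are available. Lean on these libraries where they do the work, as an engineer would, in place of code of your own. Each camera call takes 0.05 s, during which the arm holds its last target. There are 200 camera calls.

### The job

Pull the instrument drawer well open, then pinch the mixer's upright spindle across its flat and turn it until the flat squarely faces the key-guide post on the housing. Take the collar with the set screw from the drawer (leave the plain ring in there), slide it right way round onto the spindle with its set screw pointing at the post, and press it fully down against the spring washer. Finish while still gripping the collar and pressing it down, so that a colleague can tighten the screw; do not disturb the bottle, beaker and dish.

Things in the scene. Friction and masses are not known exactly. Their poses are not given: they have to be found in the camera images.
- drive: Mixer drive unit, fixed: grey housing 225 x 170 mm, top face 70 mm above the bench. Origin on the bench straight under the spindle axis; z up; +x points from the spindle towards the key-guide post. The housing reaches 128 mm ahead (+x) and 98 mm behind (-x) of the axis and 85 mm to either side.
- post_top (a point): Centre of the top of the key-guide post, a grey block 24 mm (x) by 30 mm (y) that stands 36 mm high on the housing, 92 mm from the spindle axis in +x of the drive. A bushing for a hex key sticks out of it to 18 mm nearer the spindle than the post's centre.
- spindle (a joint): Turn of the upright steel D-shaped spindle, rad, growing anticlockwise seen from above. 0: its flat squarely faces the post (+x of the drive); starts between -1.1 and -0.45; stays where it is left (friction 0.05 N m). Stops at -1.6 and 1.6. 20 mm in diameter, 45 mm tall above the housing, 3 mm lead-in at the top, one flat all along it.
- flat (a point): The spindle's flat, 16 mm wide and 42 mm tall, 6 mm from the axis (16 mm across from the flat to the round back). Origin at the centre of the flat's face, 21 mm above the housing; +x points straight out of the flat, z up.
- spindle_top (a point): Centre axis of the spindle, at its top end, 115 mm above the bench.
- washer (a joint): How far the sprung steel washer round the foot of the spindle is pressed down, m: 0 free, 0.006 fully down. It is 36 mm across; its top lies 12 mm above the housing when free, 6 mm when fully down. It takes 3 N to start moving and 7 N when fully down; the collar's weight alone does not move it.
- cab_drawer0 (a joint): How far the drawer is out, m: 0 shut, 0.165 at the end of its slide. It slides straight towards its handle side (-x of the cabinet), takes a few N and stays where it is left. Inside it is about 190 mm long and 215 mm wide; its floor is 22 mm above the bench, the front's top edge 78 mm.
- cab_drawer0_handle (a point): Middle of the drawer's handle, a level steel bar 11 mm thick and 120 mm long, parallel to the drawer's front, 35 mm out from it and 52 mm above the bench; moves with the drawer.
- cab: Low white cabinet with one drawer, fixed, 240 mm deep (x), 260 mm wide (y), 90 mm high. Origin under its centre; -x points out of the drawer's front, along the slide. The two loose rings lie flat side by side in the front half of the drawer, about 50 mm either side of its middle line.
- collar: Aluminium collar lying flat in the drawer: 40 mm in diameter, 30 mm high, about 0.14 kg. Its D-shaped through bore slips over the spindle with 1.2 mm to spare all round, only with its flat side on the spindle's flat. A set-screw boss 12 mm thick sticks out at half height on the bore's flat side. Origin at the centre of the underside, z up, +x points out along the set screw.
- screw (a point): Outer end of the collar's set screw, 28 mm from the collar's axis and 15 mm above its underside.
- spacer: Plain aluminium ring, 40 mm in diameter, 18 mm high, round bore, no boss; lies flat in the drawer beside the collar (either side) and stays there. Origin at the centre of its underside.
- bottle: Amber glass jar with a white cap, 64 mm in diameter, 120 mm high, on the bench. Origin under its centre.
- beaker: Open glass beaker, 72 mm across, 90 mm high, on the bench. Origin under its centre.
- dish: Shallow glass dish, 90 mm across, 15 mm high, on the bench. Origin under its centre.

How it is judged:
By the outcome, as a careful person would: the job done as asked, in the order asked, and still so for the second after the job is handed in, while the arm keeps its last pose, push and grip.
It also fails if it takes over 67 s, if anything falls off the work surface, if the arm or the gripper's body presses on something with over 40 N, if the wrist force passes 120 N, or if a joint passes its speed limit or range.

## Working session

There is one attempt and no reset: what is moved stays moved. The work goes in short steps, Python scripts to look and compute and a shell command to move; the robot and the scene stay as the last step left them, time stands still between calls to the robot, and variables do not carry over. Pictures are saved under pics/ and viewed, at most 10 in all, crops included, and the job is handed in when it is done.

```bash
ls; mkdir -p pics; cat > h.py <<'E'
import numpy as np,cv2
from scipy.spatial.transform import Rotation as R
from bench import r
def cam(n,save=None):
    c=r.camera(n)
    if save: cv2.imwrite('pics/'+save,c['img'][:,:,::-1])
    return c
def rot(c):
    a=np.array(c['attitude'],float)
    return R.from_quat(a).as_matrix() if a.size==4 else a.reshape(3,3)
def ray(c,uv,fish=False):
    K=np.array(c['camera_matrix']);x=(uv[0]-K[0,2])/K[0,0];y=(uv[1]-K[1,2])/K[1,1]
    if fish:
        t=np.hypot(x,y);d=np.array([x/t*np.sin(t),y/t*np.sin(t),np.cos(t)]) if t>0 else np.array([0,0,1.])
    else: d=np.array([x,y,1.])
    return rot(c)@d
def at(c,uv,z,fish=False):
    d=ray(c,uv,fish);p=np.array(c['xyz'],float);return p+d*(z-p[2])/d[2]
def proj(c,P,fish=False):
    K=np.array(c['camera_matrix']);q=rot(c).T@(np.array(P)-np.array(c['xyz']))
    if fish:
        rr=np.hypot(q[0],q[1]);t=np.arctan2(rr,q[2]);x,y=q[:2]/max(rr,1e-9)*t
    else: x,y=q[:2]/q[2]
    return np.array([K[0,0]*x+K[0,2],K[1,1]*y+K[1,2]])
E
python3 - <<'E'
from h import *
np.set_printoptions(precision=4,suppress=True)
s=r.read_state();print({k:np.round(v,3) for k,v in s.items()})
for n in ['top','side','wrist']:
    c=cam(n,n+'0.png');print(n,c['xyz'],c['attitude'],np.array(c['camera_matrix']).tolist())
    for t in ['drive','post_top','spindle','flat','washer','cab','cab_drawer0_handle','cab_drawer0','collar','spacer','bottle','beaker','dish']:
        try:
            o=r.outline_of(t,n);print(t,[(round(float(d['score']),2),np.round(d['bbox'],1).tolist()) for d in o[:2]])
        except Exception as e: print(t,e)
E
```

```text
pics
{'time': np.float64(0.0), 'joint_positions': array([-1.254,  0.333, -0.065,  1.461,  0.022,  1.35 , -0.088]), 'joint_vel': array([-0.   , -0.001, -0.   ,  0.001,  0.001,  0.001, -0.001]), 'joint_torque': array([  0.   , -62.325,   0.025, -38.989,  -0.061,   0.04 ,   0.   ]), 'ee_pos': array([0.208, 0.589, 0.233]), 'eef_rot': array([ 0.169,  0.986, -0.001, -0.   ]), 'ft_force': array([-0.517,  0.077, -0.265]), 'torque': array([ 0.001,  0.011, -0.046]), 'grip_force': np.float64(0.0), 'width': np.float64(0.087)}
top [ 0.4722 -0.0462  1.4036] [ 0.7155 -0.6978  0.0285 -0.0196] [[417.6145864318019, 0.0, 318.15188177116164], [0.0, 417.6145864318019, 195.29114328288279], [0.0, 0.0, 1.0]]
drive [(0.56, [339.6, 201.3, 71.0, 84.5]), (0.26, [199.8, 182.7, 73.8, 45.8])]
post_top [(0.59, [337.6, 202.4, 67.5, 83.7])]
spindle []
flat []
washer [(0.64, [411.5, 266.1, 24.6, 29.9])]
cab [(0.83, [179.2, 150.3, 111.3, 108.4]), (0.49, [412.1, 264.2, 29.9, 31.2])]
cab_drawer0_handle [(0.79, [199.3, 182.7, 73.8, 48.5])]
cab_drawer0 [(0.75, [198.5, 181.6, 74.0, 44.9])]
collar []
spacer [(0.44, [200.1, 1
[... 694 characters left out ...]
_drawer0_handle [(0.66, [315.8, 149.1, 45.8, 40.7])]
cab_drawer0 []
collar [(0.58, [316.4, 240.0, 101.0, 80.3])]
spacer []
bottle [(0.97, [376.6, 177.4, 21.1, 39.0])]
beaker [(0.86, [339.1, 351.7, 38.5, 56.0]), (0.47, [237.4, 333.2, 42.9, 32.4])]
dish [(0.73, [239.1, 333.2, 45.1, 37.2])]
wrist [0.1464 0.6111 0.3841] [0.8104 0.5734 0.0694 0.0988] [[309.70691628693146, 0.0, 316.41564833357705], [0.0, 309.70691628693146, 197.15089432915127], [0.0, 0.0, 1.0]]
drive []
post_top []
spindle []
flat []
washer [(0.74, [9.0, 344.9, 16.4, 27.5]), (0.27, [52.7, 386.8, 14.0, 11.9])]
cab []
cab_drawer0_handle []
cab_drawer0 []
collar []
spacer []
bottle []
beaker []
dish [(0.64, [9.3, 343.0, 15.4, 33.7])]
```

View pics/top0.png

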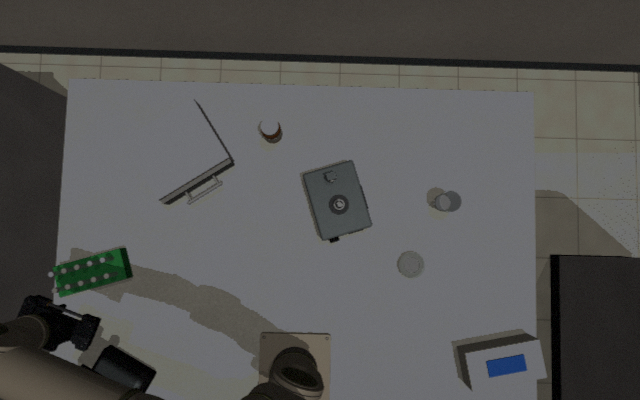

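View pics/side0.png

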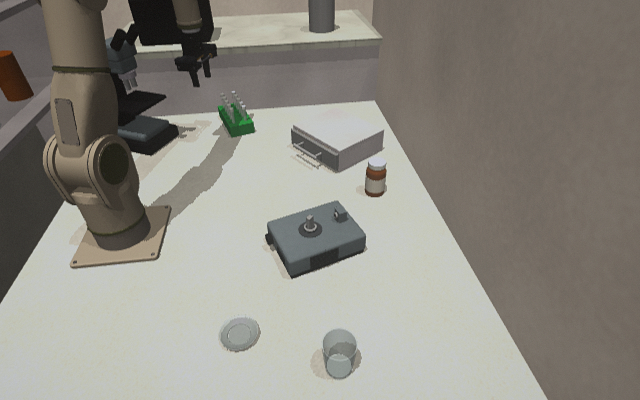

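The top view shows the cabinet (front edge about (160,204)–(232,160)), its handle at (205,188), the drive with the spindle at (339,204) and the post at (331,177). The bottle is at (270,131), the beaker at (445,201) and the dish at (410,264). I'll enlarge it to read positions more precisely.

```bash
python3 - <<'E'
import cv2
i=cv2.imread('pics/top0.png')[95:245,150:380]
i=cv2.convertScaleAbs(i,alpha=1.8)
cv2.imwrite('pics/t1.png',cv2.resize(i,None,fx=3.4,fy=3.4,interpolation=cv2.INTER_CUBIC))
E
```

```text
(no output)
```

View pics/t1.png

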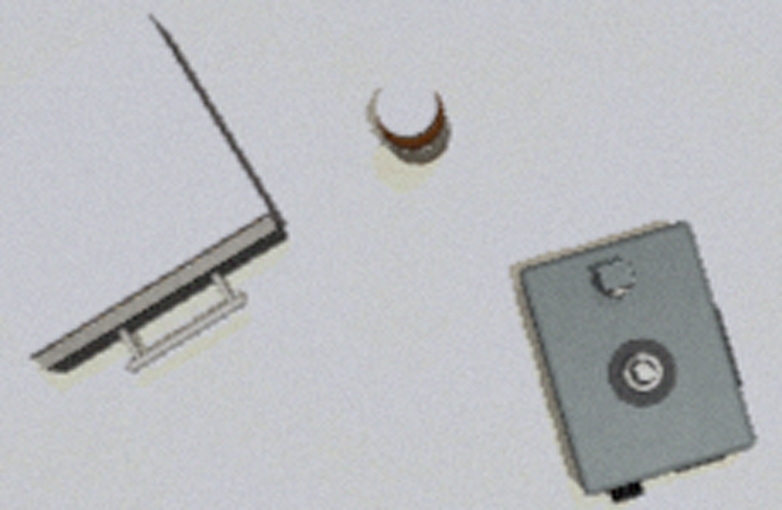

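```bash
cat > m1.py <<'E'
from h import *
np.set_printoptions(precision=4,suppress=True)
c=cam('top')
f=lambda u,v,z:at(c,(150+u/3.4,95+v/3.4),z)
a,b=f(132,368,.0575),f(243,299,.0575);print('handle',a,b,(a+b)/2,np.linalg.norm(a-b),np.degrees(np.arctan2(*(b-a)[1::-1])))
C=[f(*p,.07) for p in [(522,270),(688,224),(754,441),(588,492)]]
print('corners',np.array(C),[np.linalg.norm(C[i]-C[(i+1)%4]) for i in range(4)])
d=C[0]-C[3]+C[1]-C[2];yaw=np.arctan2(d[1],d[0]);d/=np.linalg.norm(d)
sp=np.mean(C,axis=0)-d*.015;print('drive yaw',yaw,'axis',sp)
print('spindle top',f(644,372,.115),'post',f(613,278,.106),'pred post',sp+d*.092)
print('washer',f(642,373,.082))
p,q=f(35,355,.078),f(268,215,.078);print('front',p,q,np.linalg.norm(p-q),np.degrees(np.arctan2(*(q-p)[1::-1])))
p,q=f(152,15,.09),f(280,222,.09);print('side',p,q,np.linalg.norm(p-q),np.degrees(np.arctan2(*(q-p)[1::-1])))
print('bottle',at(c,(269,126),.12),'beaker',at(c,(447,201),.0),'dish',at(c,(410,264),.0))
c=cam('side')
for P in [sp+[0,0,.045],sp+d*.092+[0,0,.036],(a+b)/2]: print(proj(c,P))
E
python3 m1.py
```

```text
handle [0.5279 0.3529 0.0575] [0.5961 0.251  0.0575] [0.562  0.3019 0.0575] 0.12261530276151916 -56.22522422886242
corners [[ 0.6292 -0.0132  0.07  ]
 [ 0.6772 -0.1693  0.07  ]
 [ 0.4736 -0.2352  0.07  ]
 [ 0.4222 -0.0805  0.07  ]] [np.float64(0.16324544083835826), np.float64(0.21401654745695514), np.float64(0.16297767396320403), np.float64(0.21769766251475603)]
drive yaw 0.3136947705691859 axis [ 0.5363 -0.1292  0.07  ]
spindle top [ 0.5336 -0.1277  0.115 ] post [ 0.6198 -0.0979  0.106 ] pred post [ 0.6238 -0.1008  0.07  ]
washer [ 0.5342 -0.1279  0.082 ]
front [0.5369 0.4372 0.078 ] [0.6739 0.2263 0.078 ] 0.2515906382896147 -56.99249944417693
side [0.8583 0.3397 0.09  ] [0.6658 0.2124 0.09  ] 0.23073240422620928 -146.5220566975687
bottle [0.7719 0.097  0.12  ] beaker [ 0.5598 -0.4985  0.    ] dish [ 0.3458 -0.3752  0.    ]
[309.0893 215.8616]
[340.1361 208.4014]
[303.6367 149.1713]
```

```bash
cat > d.py <<'E'
# usage: d.py x y z yheading_deg -> turn (mod pi) to make first, then shift in the turned tool frame
import sys; from h import *
def delta(p,h):
    s=r.read_state();M=R.from_quat(s['eef_rot']).as_matrix()
    cur=np.arctan2(M[1,1],M[0,1]);t=cur-np.radians(h);t=(t+np.pi/2)%np.pi-np.pi/2
    M2=M@R.from_euler('z',t).as_matrix()
    print('t',round(float(s['time']),2),'pos',np.round(s['ee_pos'],4),'yhead',round(float(np.degrees(cur)),2),'j7',round(float(s['joint_positions'][6]),2),'F',np.round(s['ft_force'],1),'w',round(float(s['width']),4))
    print('turn',round(float(t),4),'shift mm',np.round(1000*M2.T@(np.array(p)-s['ee_pos']),1))
if __name__=='__main__': delta([float(a) for a in sys.argv[1:4]],float(sys.argv[4]))
E
python3 d.py .562 .302 .14 33.5
```

```text
t 2.2 pos [0.2083 0.5893 0.2336] yhead 70.53 j7 -0.09 F [-0.9 -0.5 -0.3] w 0.0867
turn 0.6463 shift mm [-434.8  136.4   93.6]
```

```bash
python3 -m pendant '[[0,0,0,0.108],[0,0,0,0.108],[0,0,0,0.108],[0,0,0,0.108],[0,0,0,0.108],[0,0,0,0.108]]' 0.33
python3 -m pendant '[[-0.028,0.009,0,0],[-0.028,0.009,0,0],[-0.028,0.009,0,0],[-0.028,0.009,0,0],[-0.028,0.009,0,0],[-0.028,0.009,0,0],[-0.028,0.009,0,0],[-0.028,0.009,0,0]]'
python3 -m pendant '[[-0.028,0.009,0,0],[-0.028,0.009,0,0],[-0.028,0.009,0,0],[-0.028,0.009,0,0],[-0.028,0.009,0.02,0],[-0.028,0.009,0.02,0],[0,0,0.02,0],[0,0,0,0]]'
python3 d.py .562 .302 .14 33.5
python3 - <<'E'
from h import *
c=cam('wrist','w1.png')
print(proj(c,[.562,.302,.0575],True),proj(c,[.5279,.3529,.0575],True),proj(c,[.5961,.251,.0575],True))
for d in r.outline_of('cab_drawer0_handle','wrist')[:2]: print(d['score'],d['bbox'])
E
```

```text
time: 2.7
ee_pos: [0.2083, 0.5893, 0.2336]
eef_rot: [0.476, 0.879, 0.0, -0.0]
ft_force: [0.1, -0.8, -0.3]
width: 0.0552
grip_force: 0.0
time: 3.37
ee_pos: [0.3927, 0.4409, 0.2338]
eef_rot: [0.474, 0.881, 0.0, -0.0]
ft_force: [0.2, 0.6, -0.1]
width: 0.0289
grip_force: 0.0
time: 4.03
ee_pos: [0.5289, 0.3285, 0.1694]
eef_rot: [0.476, 0.88, -0.003, -0.001]
ft_force: [-1.0, 0.8, -0.2]
width: 0.0283
grip_force: 0.0
t 4.03 pos [0.5289 0.3285 0.1694] yhead 33.21 j7 0.02 F [-1.   0.8 -0.2] w 0.0283
turn -0.0051 shift mm [-40.3  13.1  29.4]
[332.1470215  240.54314177] [332.37437688 173.9810235 ] [331.50401932 297.4328196 ]
0.78 [365.4, 194.4, 71.9, 197.7]
0.6 [464.1, 226.0, 274.4, 271.3]
```

View pics/w1.png

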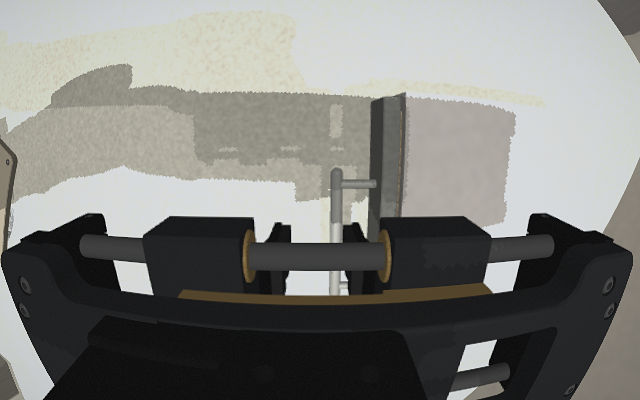

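The handle bar shows at column 336, from row 170 downward, which is about 3 mm further along +y than I predicted. I'll correct for that, descend to 0.10 and check.

```bash
python3 -m pendant '[[-0.02,0.008,0.01,0],[-0.02,0.0075,0.02,0],[0,0,0.02,0],[0,0,0.02,0],[0,0,0,0],[0,0,0,0]]'
python3 d.py .563 .304 .052 33.5
python3 - <<'E'
from h import *
c=cam('wrist','w2.png')
i=c['img'];s=cv2.cvtColor(i,cv2.COLOR_RGB2BGR)[120:320,240:480];cv2.imwrite('pics/w2c.png',cv2.resize(s,None,fx=3,fy=3))
print(proj(c,[.5635,.3035,.0575],True))
E
```

```text
time: 4.63
ee_pos: [0.5636, 0.3081, 0.1045]
eef_rot: [0.473, 0.881, 0.0, -0.0]
ft_force: [-1.0, -0.7, 0.3]
width: 0.0286
grip_force: 0.0
t 4.63 pos [0.5636 0.3081 0.1045] yhead 33.52 j7 0.1 F [-1.  -0.7  0.3] w 0.0286
turn 0.0004 shift mm [-3.1 -2.7 52.5]
[313.25529304 226.5984949 ]
```

View pics/w2c.png

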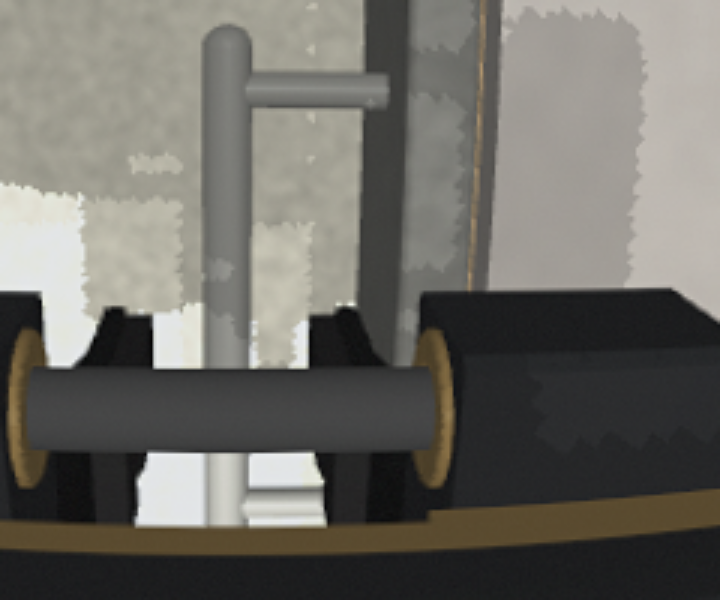

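The bar (crop column 228) sits centred between the fingers (152–310), so I'll descend, grip and pull.

```bash
python3 -m pendant '[[0,0,0.02,0],[0,0,0.02,0],[0,0,0.012,0],[0,0,0,0]]'
python3 -m pendant '[[0,0,0,0],[0,0,0,0],[0,0,0,0],[0,0,0,0]]' 0 30
python3 -m pendant '[[0,-0.01,0,0],[0,-0.02,0,0],[0,-0.02,0,0],[0,-0.02,0,0],[0,-0.02,0,0],[0,-0.02,0,0],[0,-0.02,0,0],[0,-0.015,0,0]]'
python3 -m pendant '[[0,-0.01,0,0],[0,-0.007,0,0],[0,0,0,0],[0,0,0,0]]'
python3 d.py .563 .304 .052 33.5
```

```text
time: 5.02
ee_pos: [0.5632, 0.3068, 0.0506]
eef_rot: [0.474, 0.881, -0.001, -0.001]
ft_force: [-0.9, -0.2, -0.6]
width: 0.0286
grip_force: 0.0
time: 5.35
ee_pos: [0.5639, 0.3062, 0.0527]
eef_rot: [0.474, 0.88, -0.0, -0.0]
ft_force: [-2.4, -0.7, 12.1]
width: 0.0098
grip_force: 30.2
time: 6.02
ee_pos: [0.443, 0.2266, 0.0527]
eef_rot: [0.474, 0.88, 0.001, 0.0]
ft_force: [1.0, 1.2, 1.2]
width: 0.01
grip_force: 30.0
time: 6.35
ee_pos: [0.4297, 0.2179, 0.0526]
eef_rot: [0.474, 0.88, 0.001, 0.0]
ft_force: [-0.8, -0.4, 7.8]
width: 0.0101
grip_force: 30.0
t 6.35 pos [0.4297 0.2179 0.0526] yhead 33.4 j7 0.07 F [-0.8 -0.4  7.8] w 0.0101
turn -0.0017 shift mm [ -1.8 158.7   0.9]
```

```bash
python3 -m pendant '[[0,0,0,0],[0,0,0,0],[0,0,0,0],[0,0,-0.03,0],[0,0,-0.04,0],[0,0,-0.04,0],[0,0,-0.03,0],[0,0,0,0]]' 0.33
python3 d.py .506 -.187 .18 -26
python3 - <<'E'
from h import *
c=cam('top','top2.png')
for t in ['collar','spacer']:
    print(t,[(round(float(d['score']),2),np.round(d['bbox'],1)) for d in r.outline_of(t,'top')[:3]])
c=cam('wrist','w3.png')
for t in ['collar','spacer']:
    print(t,[(round(float(d['score']),2),np.round(d['bbox'],1)) for d in r.outline_of(t,'wrist')[:3]])
E
```

```text
time: 7.02
ee_pos: [0.4316, 0.2188, 0.1977]
eef_rot: [0.474, 0.88, 0.004, 0.002]
ft_force: [0.3, 0.9, -0.8]
width: 0.0288
grip_force: 0.0
t 7.02 pos [0.4316 0.2188 0.1977] yhead 33.39 j7 0.03 F [ 0.3  0.9 -0.8] w 0.0288
turn 1.0365 shift mm [-332.3  244.7   16. ]
collar []
spacer [(0.65, array([228. , 199.1,  15.6,  11.8]))]
collar [(0.58, array([430.2, 140.8,  49.6,  41.1]))]
spacer []
```

```bash
python3 -m pendant '[[0,0,0,0.115],[0,0,0,0.115],[0,0,0,0.115],[0,0,0,0.115],[0,0,0,0.115],[0,0,0,0.115],[0,0,0,0.115],[0,0,0,0.115]]' 0.5
python3 -m pendant '[[0,0,0,0.115],[-0.024,0.0177,0,0],[-0.024,0.0177,0,0],[-0.024,0.0177,0,0],[-0.024,0.0177,0,0],[-0.024,0.0177,0,0],[-0.024,0.0177,0,0],[-0.024,0.0177,0,0]]'
python3 -m pendant '[[-0.024,0.0177,0,0],[-0.024,0.0177,0,0],[-0.024,0.0177,0,0],[-0.024,0.0177,0,0],[-0.024,0.0177,0,0],[-0.024,0.0177,0.01,0],[-0.02,0.014,0.008,0],[0,0,0,0]]'
python3 d.py .506 -.187 .18 -26
python3 - <<'E'
from h import *
c=cam('wrist','w4.png')
cv2.imwrite('pics/w4c.png',cv2.resize(cv2.cvtColor(c['img'],cv2.COLOR_RGB2BGR)[0:300,160:560],None,fx=2,fy=2,interpolation=cv2.INTER_CUBIC))
print(proj(c,[.535,-.1285,.115],True),proj(c,[.622,-.0995,.106],True))
for t in ['flat','spindle','spindle_top','washer','post_top']:
    print(t,[(round(float(d['score']),2),np.round(d['bbox'],1)) for d in r.outline_of(t,'wrist')[:2]])
E
```

```text
time: 7.98
ee_pos: [0.4285, 0.217, 0.1904]
eef_rot: [0.817, 0.576, -0.001, 0.0]
ft_force: [0.0, -0.1, -0.2]
width: 0.0438
grip_force: 0.0
time: 8.65
ee_pos: [0.4666, 0.0106, 0.1906]
eef_rot: [0.848, 0.531, -0.001, -0.0]
ft_force: [0.3, 0.1, -0.9]
width: 0.0434
grip_force: 0.0
time: 9.32
ee_pos: [0.5019, -0.193, 0.1713]
eef_rot: [0.849, 0.528, -0.002, 0.0]
ft_force: [-1.6, -0.3, -1.0]
width: 0.0437
grip_force: 0.0
t 9.32 pos [ 0.5019 -0.193   0.1713] yhead -26.23 j7 -0.05 F [-1.6 -0.3 -1. ] w 0.0437
turn -0.004 shift mm [ 7.1  1.  -8.7]
[319.20303878 110.54546288] [410.3937071   26.81305667]
flat [(0.7, array([323.5, 109.3,  47.4,  45.1])), (0.57, array([321.4, 107.9,  27.7,  29. ]))]
spindle [(0.56, array([320.8, 110.7,  30.2,  31.8]))]
spindle_top [(0.69, array([322.8, 109. ,  26.3,  25.4]))]
washer [(0.6, array([322.2, 111.8,  45.7,  46.5]))]
post_top [(0.69, array([334. , 121.3, 304.7, 237.6])), (0.36, array([322.6, 109.6,  45.9,  46.5]))]
```

View pics/w4c.png

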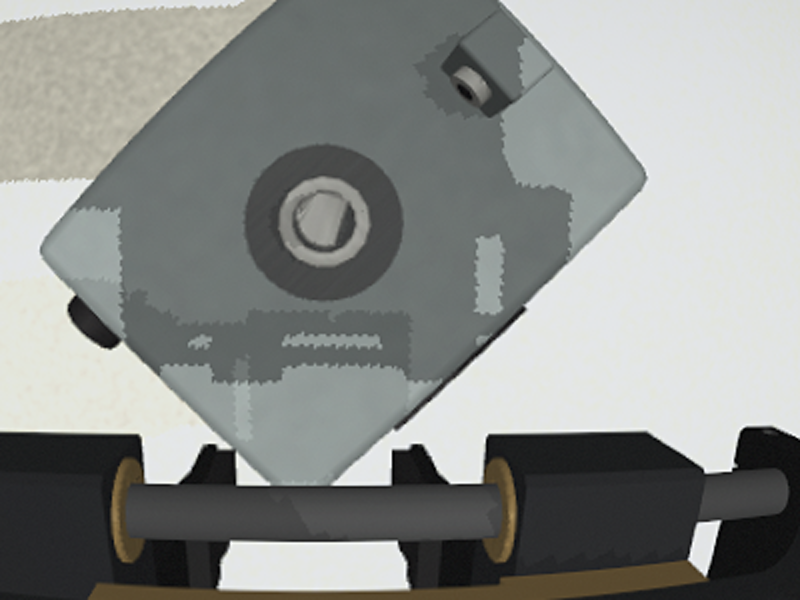

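Flat faces right and slightly down in the picture, and its edge runs from crop (349,195) to (335,245). The post is at upper right (505,60), the spindle centre is at crop (323,220), and the housing corners are at (646,177) and (42,250).

```bash
python3 - <<'E'
from h import *
np.set_printoptions(precision=4,suppress=True)
c=cam('wrist')
f=lambda u,v,z:at(c,(160+u/2,v/2),z,True)
hd=lambda a,b:np.degrees(np.arctan2(b[1]-a[1],b[0]-a[0]))
g=cv2.cvtColor(c['img'],cv2.COLOR_RGB2GRAY)
E1=f(530,292,.07),f(625,207,.07); E2=f(60,230,.07),f(240,28,.07)
E3=f(60,270,.07),f(250,457,.07)
print('edges',hd(f(400,410,.07),f(625,207,.07)),hd(*E2),hd(*E3)+90)
print('right,left corner',f(646,177,.07),f(42,250,.07))
print('axis: top',f(323,220,.115),'washer',f(324,222,.082),'collarring',f(324,221,.082))
print('post top corners',[f(*p,.106) for p in [(457,38),(497,0),(552,65),(512,100)]])
fl=[f(349,195,.115),f(335,245,.115)];print('flat normal',hd(fl[1],fl[0])-90)
# housing segmentation edges
m=r.outline_of('drive','wrist')
if m: cv2.imwrite('pics/mask.png',m[0]['mask'].astype('uint8')*255)
cv2.imwrite('pics/z.png',cv2.resize(cv2.cvtColor(c['img'],cv2.COLOR_RGB2BGR)[80:140,290:355],None,fx=9,fy=9,interpolation=cv2.INTER_CUBIC))
E
```

```text
edges 16.777115018901686 21.000692638447184 18.612595171169843
right,left corner [ 0.6816 -0.1591  0.07  ] [ 0.4264 -0.0753  0.07  ]
axis: top [ 0.5382 -0.122   0.115 ] washer [ 0.5392 -0.122   0.082 ] collarring [ 0.5394 -0.1216  0.082 ]
post top corners [array([ 0.6119, -0.0803,  0.106 ]), array([ 0.6338, -0.0715,  0.106 ]), array([ 0.6419, -0.1021,  0.106 ]), array([ 0.6203, -0.1092,  0.106 ])]
flat normal -41.04574882039535
```

View pics/z.png

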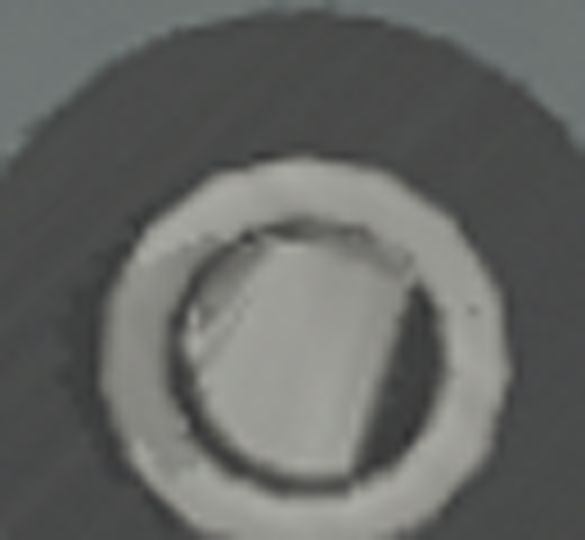

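```bash
cat > rect.py <<'E'
from h import *
def warp(c,z,x0,x1,y0,y1,s=.0005,fish=True):
    X=np.arange(x0,x1,s);Y=np.arange(y0,y1,s)
    gx,gy=np.meshgrid(X,Y);P=np.stack([gx,gy,np.full_like(gx,z)],-1)-np.array(c['xyz'])
    q=P@rot(c);K=np.array(c['camera_matrix'])
    if fish:
        rr=np.hypot(q[...,0],q[...,1]);k=np.arctan2(rr,q[...,2])/np.maximum(rr,1e-9)
    else: k=1/q[...,2]
    u=(q[...,0]*k*K[0,0]+K[0,2]).astype('f4');v=(q[...,1]*k*K[1,1]+K[1,2]).astype('f4')
    return cv2.remap(c['img'],u,v,cv2.INTER_CUBIC)
def lines(c,z,box,fish,s=.0005,lo=60):
    g=cv2.GaussianBlur(cv2.cvtColor(warp(c,z,*box,s=s,fish=fish),cv2.COLOR_RGB2GRAY),(0,0),2)
    L=cv2.createLineSegmentDetector().detect(g)[0][:,0]
    for a in L:
        l=np.hypot(a[2]-a[0],a[3]-a[1])*s*1000
        if l>lo:
            h=np.degrees(np.arctan2(a[3]-a[1],a[2]-a[0]))%180
            p=np.array([box[0]+a[0]*s,box[2]+a[1]*s,box[0]+a[2]*s,box[2]+a[3]*s])
            print('len',round(l),'head',round(h,2),np.round(p,4))
E
python3 - <<'E'
from rect import *
c=cam('wrist','w5.png')
lines(c,.07,(.40,.70,-.26,.02),True)
print(r.read_state()['ee_pos'])
print('axis from last crop',at(c,(290+310/9,80+356/9),.1,True), [np.round(d['bbox'],1) for d in r.outline_of('washer','wrist')[:1]])
print('top cam');c=cam('top');lines(c,.07,(.40,.70,-.26,.02),False)
E
```

```text
len 69 head 149.69 [ 0.5068  0.0072  0.5661 -0.0275]
len 73 head 158.18 [ 0.5807 -0.0349  0.6489 -0.0622]
len 75 head 18.15 [ 0.5277 -0.2207  0.5993 -0.1972]
len 67 head 154.33 [ 0.5165 -0.2366  0.4558 -0.2074]
len 67 head 154.15 [ 0.4395 -0.2307  0.5002 -0.26  ]
len 82 head 18.07 [ 0.6002 -0.1943  0.6778 -0.169 ]
len 154 head 18.07 [ 0.5707 -0.0309  0.4247 -0.0785]
len 63 head 107.94 [ 0.6794 -0.1654  0.6601 -0.1058]
len 71 head 150.72 [ 0.4002 -0.0286  0.4619 -0.0632]
[ 0.50381    -0.18710294  0.17369894]
axis from last crop [ 0.53764009 -0.12902676  0.1       ] [array([324.8, 116.1,  45.9,  41.7])]
top cam
```

```bash
python3 -m pendant '[[0,0,0,0.1],[0,0,0,0.1],[0,0,0,0.084],[0,0,0,0]]'; python3 d.py .5353 -.1276 .097 -42.5
```

```text
time: 10.2
ee_pos: [0.5037, -0.1877, 0.1736]
eef_rot: [0.915, 0.404, 0.0, -0.0]
ft_force: [-0.2, -0.1, 0.0]
width: 0.0435
grip_force: 0.0
t 10.2 pos [ 0.5037 -0.1877  0.1736] yhead -42.38 j7 -0.33 F [-0.2 -0.1  0. ] w 0.0435
turn 0.0021 shift mm [ 65.6 -17.3  76.6]
```

```bash
python3 -m pendant '[[0.022,-0.0058,0,0],[0.022,-0.0058,0,0],[0.0216,-0.0057,0,0],[0,0,0.02,0],[0,0,0.02,0],[0,0,0.02,0],[0,0,0.0165,0],[0,0,0,0]]'; python3 d.py .5353 -.1276 .097 -42.5
python3 -m pendant '[[0,0,0,0],[0,0,0,0],[0,0,0,0],[0,0,0,0],[0,0,0,0]]' 0 10;  python3 d.py .5353 -.1276 .097 -42.5
```

```text
time: 10.87
ee_pos: [0.5334, -0.1272, 0.0943]
eef_rot: [0.913, 0.407, -0.002, -0.001]
ft_force: [-0.7, -0.8, -0.7]
width: 0.0436
grip_force: 0.0
t 10.87 pos [ 0.5334 -0.1272  0.0943] yhead -41.98 j7 -0.39 F [-0.7 -0.8 -0.7] w 0.0436
turn 0.009 shift mm [ 1.   1.7 -2.7]
time: 11.28
ee_pos: [0.5352, -0.1277, 0.0978]
eef_rot: [0.914, 0.406, 0.001, 0.0]
ft_force: [0.1, -0.0, -1.4]
width: 0.0179
grip_force: 0.0
t 11.28 pos [ 0.5352 -0.1277  0.0978] yhead -42.15 j7 -0.39 F [ 0.1 -0.  -1.4] w 0.0179
turn 0.0062 shift mm [0.1 0.  0.8]
```

```bash
python3 -m pendant '[[0,0,0,0],[0,0,0,0],[0,0,0,0]]' 0 10;  python3 -m pendant '[[0,0,0,0],[0,0,0,0],[0,0,0,0]]' 0 30;python3 d.py .5353 -.1276 .097 18.07
```

```text
time: 11.53
ee_pos: [0.5357, -0.1281, 0.0977]
eef_rot: [0.914, 0.405, 0.001, 0.001]
ft_force: [3.2, -2.8, 3.4]
width: 0.0153
grip_force: 10.0
time: 11.78
ee_pos: [0.5358, -0.1281, 0.0977]
eef_rot: [0.914, 0.405, 0.001, 0.001]
ft_force: [4.2, -3.6, 3.4]
width: 0.0155
grip_force: 30.0
t 11.78 pos [ 0.5358 -0.1281  0.0977] yhead -42.18 j7 -0.39 F [ 4.2 -3.6  3.4] w 0.0155
turn -1.0516 shift mm [ 0.7 -0.3  0.7]
```

```bash
python3 -m pendant '[[-0.0002,0.0001,0,-0.105],[-0.0002,0.0001,0,-0.105],[-0.0002,0.0001,0,-0.105],[-0.0002,0.0001,0,-0.105],[-0.0002,0.0001,0,-0.105],[-0.0002,0,0,-0.105],[-0.0002,0,0,-0.105],[-0.0002,0,0,-0.105]]' 0 30
python3 -m pendant '[[-0.0002,0,0,-0.105],[-0.0002,0,0,-0.105],[0,0,0,0],[0,0,0,0],[0,0,0,0],[0,0,0,0]]'
python3 d.py .5353 -.1276 .097 18.07;python3 -c "
from bench import r
print(r.read_state()['torque'])"
```

```text
time: 12.45
ee_pos: [0.5363, -0.1299, 0.0978]
eef_rot: [0.668, 0.745, 0.001, 0.002]
ft_force: [9.6, -4.3, -1.5]
width: 0.0156
grip_force: 30.0
time: 12.95
ee_pos: [0.5366, -0.1302, 0.0978]
eef_rot: [0.588, 0.809, 0.001, 0.002]
ft_force: [10.1, -3.5, -1.4]
width: 0.0152
grip_force: 30.0
t 12.95 pos [ 0.5366 -0.1302  0.0978] yhead 18.0 j7 0.6 F [10.1 -3.5 -1.4] w 0.0152
turn -0.0012 shift mm [ 2.9 -0.5  0.8]
[-0.83429458 -2.0576244   0.07083586]
```

```bash
python3 -m pendant '[[0,0,0,0],[0,0,0,0],[0,0,0,0],[0,0,-0.02,0],[0,0,-0.03,0],[0,0,-0.03,0],[0,0,0,0]]' 0.5
python3 -m pendant '[[-0.02,0,0,0],[-0.025,0,0,0],[-0.02,0,0,0],[0,0,0,0],[0,0,0,0],[0,0,0,0]]'
python3 d.py .5353 -.1276 .097 18.07
python3 - <<'E'
from rect import *
c=cam('wrist','w6.png')
s=.00025
box=(.5125,.5625,-.155,-.105)
w=warp(c,.115,*box,s=s)
cv2.imwrite('pics/w6c.png',cv2.resize(w[:,:,::-1],None,fx=3,fy=3,interpolation=cv2.INTER_CUBIC))
lines(c,.115,box,True,s=s,lo=8)
print('housing');lines(c,.07,(.40,.70,-.26,.02),True)
E
```

```text
time: 13.53
ee_pos: [0.5367, -0.1303, 0.1822]
eef_rot: [0.588, 0.809, 0.002, 0.003]
ft_force: [1.8, -0.4, 1.4]
width: 0.0428
grip_force: 0.0
time: 14.03
ee_pos: [0.5544, -0.1907, 0.1765]
eef_rot: [0.588, 0.809, 0.0, -0.001]
ft_force: [-0.6, 0.1, 0.1]
width: 0.0436
grip_force: 0.0
t 14.03 pos [ 0.5544 -0.1907  0.1765] yhead 18.02 j7 0.7 F [-0.6  0.1  0.1] w 0.0436
turn -0.0009 shift mm [65.8  1.4 79.6]
len 9 head 14.58 [ 0.5283 -0.1155  0.5373 -0.1131]
len 10 head 91.26 [ 0.5223 -0.1339  0.5221 -0.1239]
len 9 head 164.93 [ 0.5372 -0.1132  0.5456 -0.1155]
len 8 head 74.27 [ 0.5279 -0.1214  0.5256 -0.1295]
len 11 head 30.46 [ 0.5372 -0.116   0.5279 -0.1215]
len 9 head 82.82 [ 0.5284 -0.1326  0.5296 -0.1233]
len 15 head 106.66 [ 0.5401 -0.1191  0.5445 -0.1339]
len 8 head 54.38 [ 0.5513 -0.1335  0.5466 -0.1401]
len 10 head 136.57 [ 0.5581 -0.1126  0.551  -0.1059]
len 9 head 40.92 [ 0.5499 -0.1517  0.5567 -0.1458]
len 8 head 19.89 [ 0.5417 -0.1546  0.5497 -0.1517]
housing
len 89 head 24.02 [ 0.5177 -0.0216  0.5988  0.0145]
len 70 head 17.92 [ 0.6996 -0.1602  0.6331 -0.1817]
len 85 head 18.19 [ 0.4866 -0.2297  0.4055 -0.2564]
len 68 head 18.11 [ 0.5985 -0.2181  0.5335 -0.2393]
len 76 head 18.22 [ 0.5276 -0.2209  0.5997 -0.1971]
len 66 head 16.71 [ 0.4554 -0.0398  0.5186 -0.0208]
len 158 head 108.03 [ 0.6792 -0.1651  0.6303 -0.0149]
len 145 head 17.92 [ 0.6226 -0.0142  0.4843 -0.059 ]
len 64 head 18.12 [ 0.485  -0.0588  0.4245 -0.0786]
len 104 head 108.19 [ 0.4396 -0.1343  0.472  -0.2327]
len 75 head 18.03 [ 0.5984 -0.1939  0.5268 -0.2172]
```

View pics/w6c.png

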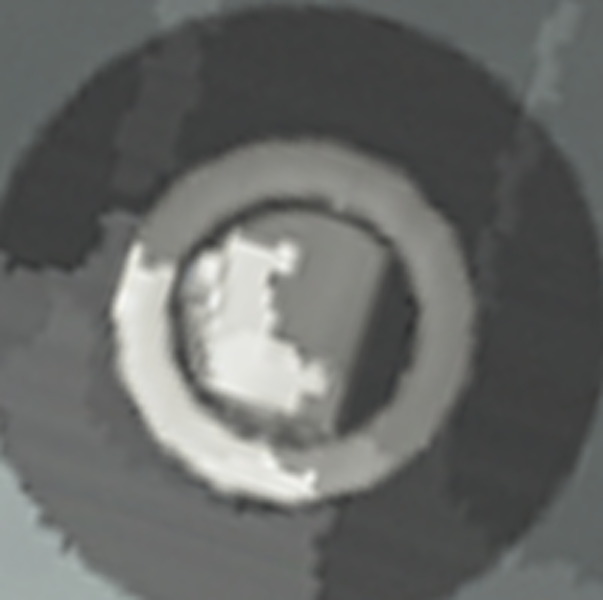

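```bash
python3 d.py .529 .208 .18 18.07
python3 -m pendant '[[0.032,0.008,0,0],[0.032,0.008,0,0],[0.032,0.008,0,0],[0.032,0.008,0,0],[0.032,0.008,0,0],[0.032,0.008,0,0],[0.032,0.008,0,0],[0.032,0.008,0,0]]'
python3 -m pendant '[[0.032,0.008,0,0],[0.032,0.008,0,0],[0.032,0.008,0,0],[0.032,0.008,0,0],[0.002,0.002,0,0],[0,0,0,0],[0,0,0,0],[0,0,0,0]]'
python3 - <<'E'
from rect import *
c=cam('wrist','w7.png')
for t in ['collar','screw','spacer']:
    for d in r.outline_of(t,'wrist')[:3]: print(t,round(float(d['score']),2),np.round(d['bbox'],1),at(c,d['bbox'][:2],.04,True))
w=warp(c,.052,.40,.64,.16,.38,s=.0004)
cv2.imwrite('pics/w7c.png',w[:,:,::-1])
E
python3 d.py .529 .208 .18 18.07
```

```text
t 14.08 pos [ 0.5546 -0.1903  0.1766] yhead 18.06 j7 0.7 F [ 0.1  0.1 -0.2] w 0.0434
turn -0.0002 shift mm [386.6  99.3  -3. ]
time: 14.75
ee_pos: [0.5356, 0.0744, 0.1772]
eef_rot: [0.587, 0.809, 0.0, -0.0]
ft_force: [1.0, 0.4, 0.9]
width: 0.0434
grip_force: 0.0
time: 15.42
ee_pos: [0.5287, 0.2047, 0.1771]
eef_rot: [0.588, 0.809, -0.0, 0.0]
ft_force: [-0.2, 0.2, -0.6]
width: 0.0434
grip_force: 0.0
collar 0.75 [328.2  64.5  51.4  45.5] [0.5015654  0.32142155 0.04      ]
screw 0.9 [328.   65.2  55.3  43. ] [0.5015979 0.3207228 0.04     ]
screw 0.59 [345.1 169.2  38.9  38.5] [0.54722925 0.23301898 0.04      ]
spacer 0.94 [343.3 169.2  40.6  35.7] [0.54561297 0.23248501 0.04      ]
t 15.62 pos [0.5289 0.2049 0.1772] yhead 17.91 j7 -0.08 F [-0.1  0.8 -0.2] w 0.0434
turn -0.0028 shift mm [ 2.9  1.  -2.8]
```

View pics/w7c.png

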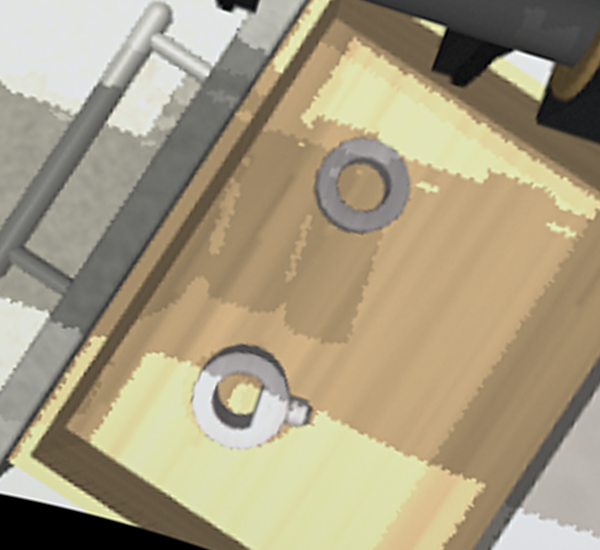

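Collar top shows at warp (241,398), so (.4964,.3192). Its boss points to (309,410), a heading of about 17°. The spacer is at (363,185). I'll turn the tool to grasp across the boss and look again from directly above.

```bash
python3 -m pendant '[[0,0,0,0.12],[0,0,0,0.12],[0,0,0,0.12],[0,0,0,0.12],[0,0,0,0.12],[0,0,0,0.12],[0,0,0,0.12],[0,0,0,0.12]]' 0.63
python3 -m pendant '[[0,0,0,0.12],[0,0,0,0.12],[0,0,0,0.12],[0,0,0,0.12],[0,0,0,0.12],[0,0,0,0],[0,0,0,0]]'
python3 d.py .434 .300 .15 -72.5
```

```text
time: 16.28
ee_pos: [0.5289, 0.2053, 0.1771]
eef_rot: [0.896, 0.443, 0.0, -0.0]
ft_force: [-1.3, -0.5, 0.3]
width: 0.0551
grip_force: 0.0
time: 16.87
ee_pos: [0.5288, 0.2055, 0.1771]
eef_rot: [0.987, 0.163, 0.0, -0.0]
ft_force: [0.7, 0.4, -0.5]
width: 0.055
grip_force: 0.0
t 16.87 pos [0.5288 0.2055 0.1771] yhead -71.2 j7 -1.59 F [ 0.7  0.4 -0.5] w 0.055
turn 0.0227 shift mm [ -62.  -118.6   27.1]
```

```bash
python3 -m pendant '[[0,0,0,0.0227],[-0.015,-0.029,0.005,0],[-0.015,-0.029,0.007,0],[-0.016,-0.03,0.008,0],[-0.016,-0.03,0.007,0],[0,0,0,0],[0,0,0,0],[0,0,0,0]]'
python3 - <<'E'
from rect import *
c=cam('wrist','w8.png');print(np.array(c['xyz']))
for t in ['collar','screw']:
    for d in r.outline_of(t,'wrist')[:1]:
        print(t,round(float(d['score']),2),np.round(d['bbox'],1),at(c,d['bbox'][:2],.045,True))
        m=d['mask'];v,u=np.nonzero(m)
        cv2.imwrite('pics/m_%s.png'%t,m.astype('uint8')*255)
box=(.455,.555,.275,.36)
w=warp(c,.052,*box,s=.00015)
cv2.imwrite('pics/w8c.png',w[:,:,::-1])
lines(c,.052,box,True,s=.00015,lo=7)
print('boss plane .041');lines(c,.041,box,True,s=.00015,lo=7)
g=cv2.medianBlur(cv2.cvtColor(w,cv2.COLOR_RGB2GRAY),7)
for q in cv2.HoughCircles(g,cv2.HOUGH_GRADIENT,1,20,param1=80,param2=20,minRadius=122,maxRadius=145)[0][:4]: print('circ',box[0]+q[0]*.00015,box[2]+q[1]*.00015,q[2]*.15)
E
python3 d.py .434 .300 .15 -72.5
```

```text
time: 17.53
ee_pos: [0.435, 0.2996, 0.1503]
eef_rot: [0.989, 0.151, 0.0, 0.0]
ft_force: [0.2, -1.4, -0.4]
width: 0.0551
grip_force: 0.0
[0.49718693 0.31918975 0.30088335]
collar 0.9 [316.6 117.3  47.5  62.8] [0.5004024  0.32007466 0.045     ]
screw 0.68 [313.9 115.7  50.5  57. ] [0.50100627 0.32257511 0.045     ]
len 8 head 106.46 [0.5245 0.3251 0.5223 0.3326]
len 8 head 105.58 [0.5206 0.3321 0.5226 0.3249]
len 13 head 107.25 [0.5042 0.3184 0.5003 0.331 ]
len 8 head 96.39 [0.5145 0.3259 0.5154 0.3184]
len 8 head 94.62 [0.4845 0.3231 0.4852 0.3152]
len 9 head 32.81 [0.455  0.3552 0.4622 0.3598]
len 8 head 32.14 [0.4991 0.3089 0.5055 0.3129]
len 14 head 107.64 [0.4999 0.3283 0.5041 0.315 ]
len 18 head 123.28 [0.4655 0.2754 0.4556 0.2904]
boss plane .041
len 8 head 106.45 [0.5257 0.3254 0.5234 0.3331]
len 8 head 105.2 [0.5217 0.3327 0.5237 0.3251]
len 14 head 107.21 [0.5045 0.3183 0.5004 0.3316]
len 8 head 96.51 [0.5153 0.3263 0.5162 0.3182]
len 7 head 95.25 [0.484  0.3223 0.4846 0.315 ]
len 15 head 107.52 [0.4998 0.3294 0.5044 0.315 ]
len 7 head 83.22 [0.4856 0.3178 0.4864 0.3248]
len 13 head 123.01 [0.463  0.2751 0.456  0.2859]
t 17.68 pos [0.4356 0.299  0.1504] yhead -72.79 j7 -1.89 F [ 0.1  0.1 -0.3] w 0.0549
turn -0.0051 shift mm [-1.2 -1.4  0.4]Traceback (most recent call last):
  File "<stdin>", line 14, in <module>
TypeError: 'NoneType' object is not subscriptable
```

View pics/w8c.png

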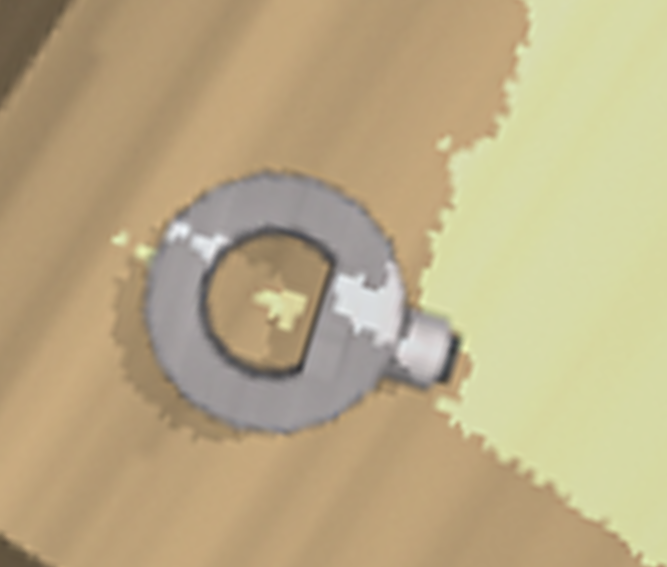

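The collar is seen cleanly: its centre at crop (276,302) puts it at (.4964,.3203), and its flat and boss head at 17.3°, which matches the tool. Now I'll move over it, descend and grip.

```bash
python3 d.py .4964 .3203 .038 -72.7
python3 -m pendant '[[0.022,-0.0007,0,0],[0.022,-0.0007,0,0],[0.0204,-0.0007,0,0],[0,0,0.02,0],[0,0,0.02,0],[0,0,0.02,0],[0,0,0,0],[0,0,0,0]]'
python3 d.py .4964 .3203 .038 -72.7
```

```text
t 17.68 pos [0.4356 0.299  0.1504] yhead -72.79 j7 -1.89 F [ 0.1  0.1 -0.3] w 0.0549
turn -0.0016 shift mm [ 64.3  -2.3 112.4]
time: 18.35
ee_pos: [0.4955, 0.3202, 0.0897]
eef_rot: [0.989, 0.15, -0.001, 0.001]
ft_force: [1.0, -0.0, 0.0]
width: 0.055
grip_force: 0.0
t 18.35 pos [0.4955 0.3202 0.0897] yhead -72.75 j7 -1.79 F [ 1. -0.  0.] w 0.055
turn -0.0009 shift mm [ 1.   0.1 51.7]
```

```bash
python3 -m pendant '[[0.001,0,0.015,0],[0,0,0.015,0],[0,0,0.013,0],[0,0,0.008,0],[0,0,0,0],[0,0,0,0]]'
python3 d.py .4964 .3203 .038 -72.7
python3 -m pendant '[[0,0,0,0],[0,0,0,0],[0,0,0,0],[0,0,0,0]]' 0 15
python3 -m pendant '[[0,0,0,0],[0,0,0,0],[0,0,0,0]]' 0 45
python3 d.py .4964 .3203 .038 -72.7
```

```text
time: 18.85
ee_pos: [0.4966, 0.3215, 0.0395]
eef_rot: [0.989, 0.15, 0.0, -0.0]
ft_force: [-0.1, -0.2, -0.2]
width: 0.0545
grip_force: 0.0
t 18.85 pos [0.4966 0.3215 0.0395] yhead -72.7 j7 -1.77 F [-0.1 -0.2 -0.2] w 0.0545
turn 0.0001 shift mm [-0.5  1.1  1.5]
time: 19.18
ee_pos: [0.4967, 0.3217, 0.0397]
eef_rot: [0.989, 0.15, 0.0, -0.0]
ft_force: [-0.6, -1.6, 2.9]
width: 0.0397
grip_force: 15.0
time: 19.43
ee_pos: [0.4967, 0.3217, 0.0397]
eef_rot: [0.989, 0.15, 0.0, -0.0]
ft_force: [-0.6, -0.1, 5.3]
width: 0.04
grip_force: 45.0
t 19.43 pos [0.4967 0.3217 0.0397] yhead -72.7 j7 -1.77 F [-0.6 -0.1  5.3] w 0.04
turn 0.0001 shift mm [-0.7  1.2  1.7]
```

```bash
python3 -m pendant '[[0,0,-0.015,0],[0,0,-0.025,0],[0,0,-0.03,0],[0,0,-0.03,0],[0,0,-0.03,0],[0,0,0,-0.014],[0,0,0,0]]'
python3 d.py .5385 -.1286 .16 -71.93
```

```text
time: 20.02
ee_pos: [0.4969, 0.322, 0.1704]
eef_rot: [0.987, 0.158, 0.001, -0.001]
ft_force: [-0.5, 0.1, -1.5]
width: 0.0397
grip_force: 45.0
t 20.02 pos [0.4969 0.322  0.1704] yhead -71.84 j7 -1.8 F [-0.5  0.1 -1.5] w 0.0397
turn 0.0016 shift mm [-100.3  441.3    9.5]
```

```bash
python3 -m pendant '[[-0.006,0.026,0,0],[-0.006,0.026,0,0],[-0.006,0.026,0,0],[-0.006,0.026,0,0],[-0.006,0.026,0,0],[-0.006,0.026,0,0],[-0.006,0.026,0,0],[-0.006,0.026,0,0]]'
python3 -m pendant '[[-0.006,0.026,0,0],[-0.006,0.026,0,0],[-0.006,0.026,0,0],[-0.006,0.026,0,0],[-0.006,0.026,0,0],[-0.006,0.026,0,0],[-0.006,0.025,0,0],[-0.006,0.02,0,0]]'
python3 -m pendant '[[0,0,0,0],[0,0,0,0],[0,0,0,0]]'
python3 d.py .5385 -.1286 .16 -71.93
```

```text
time: 20.68
ee_pos: [0.5143, 0.1074, 0.1674]
eef_rot: [0.988, 0.157, -0.001, 0.0]
ft_force: [0.5, 1.2, -1.5]
width: 0.0398
grip_force: 45.0
time: 21.35
ee_pos: [0.5313, -0.0991, 0.1675]
eef_rot: [0.988, 0.157, -0.001, 0.0]
ft_force: [-0.5, -0.0, -1.3]
width: 0.0398
grip_force: 45.0
time: 21.6
ee_pos: [0.5316, -0.0963, 0.1678]
eef_rot: [0.988, 0.158, -0.001, -0.0]
ft_force: [-0.8, 0.8, -1.1]
width: 0.0396
grip_force: 45.0
t 21.6 pos [ 0.5316 -0.0963  0.1678] yhead -71.87 j7 -1.03 F [-0.8  0.8 -1.1] w 0.0396
turn 0.001 shift mm [-3.5 32.9  7.8]
```

```bash
python3 -m pendant '[[-0.001,0.011,0,0],[-0.001,0.011,0,0],[-0.0015,0.011,0,0],[0,0,0.01,0],[0,0,0.01,0],[0,0,0,0],[0,0,0,0],[0,0,0,0]]'
python3 d.py .5385 -.1286 .142 -71.93
```

```text
time: 22.27
ee_pos: [0.5391, -0.1286, 0.1487]
eef_rot: [0.987, 0.158, -0.0, -0.0]
ft_force: [0.3, -0.3, -1.1]
width: 0.0396
grip_force: 45.0
t 22.27 pos [ 0.5391 -0.1286  0.1487] yhead -71.82 j7 -0.94 F [ 0.3 -0.3 -1.1] w 0.0396
turn 0.0019 shift mm [-0.5 -0.2  6.7]
```

```bash
python3 -m pendant '[[-0.0005,-0.0002,0.007,0.002],[0,0,0.007,0],[0,0,0,0],[0,0,0,0]]'
python3 -m pendant '[[0,0,0.002,0],[0,0,0.002,0],[0,0,0,0]]'
python3 -m pendant '[[0,0,0.002,0],[0,0,0,0]]'
python3 d.py .5385 -.1286 .1 -71.93
```

```text
time: 22.6
ee_pos: [0.5382, -0.1294, 0.1345]
eef_rot: [0.988, 0.156, -0.0, -0.0]
ft_force: [-0.6, 0.8, -1.1]
width: 0.0392
grip_force: 45.0
time: 22.85
ee_pos: [0.5385, -0.1295, 0.1307]
eef_rot: [0.988, 0.156, -0.0, -0.0]
ft_force: [0.2, 0.6, -2.6]
width: 0.039
grip_force: 45.0
time: 23.02
ee_pos: [0.5385, -0.1295, 0.1288]
eef_rot: [0.988, 0.156, -0.0, -0.0]
ft_force: [0.3, 0.5, -1.9]
width: 0.0396
grip_force: 45.0
t 23.02 pos [ 0.5385 -0.1295  0.1288] yhead -72.0 j7 -0.93 F [ 0.3  0.5 -1.9] w 0.0396
turn -0.0013 shift mm [ 0.3 -0.8 28.8]
```

```bash
python3 -m pendant '[[0,0,0.002,0],[0,0,0.002,0],[0,0,0.002,0],[0,0,0,0]]'
python3 -m pendant '[[0,0,0.003,0],[0,0,0.003,0],[0,0,0.003,0],[0,0,0,0]]'
python3 -m pendant '[[0,0,0.003,0],[0,0,0.003,0],[0,0,0.002,0],[0,0,0,0]]'
python3 d.py .5385 -.1286 .0937 -71.93
```

```text
time: 23.35
ee_pos: [0.5384, -0.1295, 0.1225]
eef_rot: [0.988, 0.156, -0.0, -0.0]
ft_force: [0.8, -0.3, -1.5]
width: 0.0398
grip_force: 45.0
time: 23.68
ee_pos: [0.5382, -0.1294, 0.1132]
eef_rot: [0.988, 0.156, -0.0, -0.0]
ft_force: [-0.4, -0.1, -0.8]
width: 0.0393
grip_force: 45.0
time: 24.02
ee_pos: [0.5383, -0.1295, 0.1055]
eef_rot: [0.988, 0.156, -0.0, -0.0]
ft_force: [0.2, -0.3, -1.4]
width: 0.0396
grip_force: 45.0
t 24.02 pos [ 0.5383 -0.1295  0.1055] yhead -72.0 j7 -0.91 F [ 0.2 -0.3 -1.4] w 0.0396
turn -0.0013 shift mm [ 0.4 -0.8 11.8]
```

```bash
python3 -m pendant '[[0,0,0.002,0],[0,0,0.002,0],[0,0,0.002,0],[0,0,0,0]]'
python3 -m pendant '[[0,0,0.002,0],[0,0,0.002,0],[0,0,0.001,0],[0,0,0,0]]'
python3 -m pendant '[[0,0,0.001,0],[0,0,0.001,0],[0,0,0,0]]'
python3 d.py .5385 -.1286 .0937 -71.93
```

```text
time: 24.35
ee_pos: [0.5386, -0.1295, 0.0998]
eef_rot: [0.988, 0.156, 0.0, -0.0]
ft_force: [-0.7, 0.6, -1.5]
width: 0.0399
grip_force: 45.0
time: 24.68
ee_pos: [0.5387, -0.1295, 0.0951]
eef_rot: [0.988, 0.156, 0.0, -0.0]
ft_force: [-1.3, 1.2, 4.2]
width: 0.0398
grip_force: 45.0
time: 24.93
ee_pos: [0.5388, -0.1295, 0.0936]
eef_rot: [0.988, 0.156, 0.0, -0.0]
ft_force: [-3.6, 1.4, 9.6]
width: 0.0395
grip_force: 45.0
t 24.93 pos [ 0.5388 -0.1295  0.0936] yhead -72.01 j7 -0.9 F [-3.6  1.4  9.6] w 0.0395
turn -0.0013 shift mm [-0.  -1.  -0.1]
```

```bash
python3 -m pendant '[[0,0,0.001,0],[0,0,0.0005,0],[0,0,0,0],[0,0,0,0],[0,0,0,0]]'
python3 d.py .5385 -.1286 .0937 -71.93
python3 - <<'E'
from rect import *
c=cam('wrist','w9.png')
a=np.radians(18.07);ax=np.array([.538,-.129]);d=np.array([np.cos(a),np.sin(a)])
print('exp tip',proj(c,[*(ax+.028*d),.091],True),'post',proj(c,[*(ax+.092*d),.106],True))
for t in ['screw','collar','post_top']:
    for o in r.outline_of(t,'wrist')[:2]: print(t,round(float(o['score']),2),np.round(o['bbox'],1))
w=warp(c,.096,.545,.60,-.15,-.085,s=.00015)
lines(c,.097,(.545,.585,-.145,-.095),True,s=.00015,lo=4)
E
```

```text
time: 25.35
ee_pos: [0.5389, -0.1296, 0.0935]
eef_rot: [0.988, 0.156, 0.0, -0.001]
ft_force: [-10.5, 3.3, 26.8]
width: 0.0393
grip_force: 45.0
t 25.35 pos [ 0.5389 -0.1296  0.0935] yhead -72.02 j7 -0.9 F [-10.5   3.3  26.8] w 0.0393
turn -0.0015 shift mm [-0.1 -1.  -0.2]
exp tip [315.0376732  196.49259275] post [314.62296131  63.45956819]
screw 0.65 [318.4 240.5  75.1  93. ]
collar 0.61 [316.9 242.6  73.1 101.4]
collar 0.48 [312.1 278.   44.9  12.7]
post_top 0.64 [315.4 157.4 278.4 271.5]
len 13 head 106.95 [ 0.5486 -0.145   0.5449 -0.1329]
len 4 head 8.42 [ 0.549  -0.1385  0.5532 -0.1378]
len 9 head 108.01 [ 0.5639 -0.1166  0.5667 -0.1253]
len 9 head 108.42 [ 0.5586 -0.1273  0.5559 -0.1192]
len 7 head 16.43 [ 0.5676 -0.1258  0.5607 -0.1279]
len 8 head 108.29 [ 0.5742 -0.1206  0.5717 -0.113 ]
len 5 head 76.6 [ 0.5555 -0.1313  0.5543 -0.1363]
len 7 head 20.35 [ 0.5575 -0.1421  0.5508 -0.1446]
len 10 head 119.36 [ 0.5499 -0.1162  0.5547 -0.1246]
len 8 head 19.34 [ 0.5564 -0.1181  0.5641 -0.1153]
len 7 head 79.7 [ 0.5732 -0.134   0.5745 -0.1267]
len 7 head 124.73 [ 0.5717 -0.1131  0.5678 -0.1075]
len 6 head 136.18 [ 0.5677 -0.1075  0.5632 -0.1031]
len 5 head 69.84 [ 0.5713 -0.1385  0.5731 -0.1337]
len 7 head 97.34 [ 0.5545 -0.1247  0.5553 -0.1313]
len 6 head 140.62 [ 0.5451 -0.1129  0.5497 -0.1167]
len 5 head 167.42 [ 0.5569 -0.1     0.5516 -0.0988]
len 4 head 176.98 [ 0.5492 -0.0986  0.5451 -0.0984]
```

```bash
python3 -m pendant '[[0,0,-0.0005,0],[0,0,0,0],[0,0,0,0],[0,0,0,0],[0,0,0,0],[0,0,0,0]]'; python3 d.py .5385 -.1286 .0937 -71.93
```

```text
time: 26.05
ee_pos: [0.5389, -0.1295, 0.0935]
eef_rot: [0.988, 0.156, 0.0, -0.0]
ft_force: [-9.1, 3.2, 20.5]
width: 0.0399
grip_force: 45.0
t 26.05 pos [ 0.5389 -0.1295  0.0935] yhead -72.02 j7 -0.9 F [-9.1  3.2 20.5] w 0.0399
turn -0.0015 shift mm [-0.1 -1.  -0.2]
```

The collar is fully down, the push is steady at about 20 N, and the boss edges head at about 18°, towards the post.

```bash
python3 -c "
from bench import r
print(r.close_job())"
```

```text
the job is handed in; nothing more can be done
None
```

I handed the job in at about 26 s of the 67 s allowed: drawer pulled out 160 mm, spindle flat and set screw aimed at the post to within about 1.5° as measured, and the collar fully down and still gripped at 45 N with a 20 N push; I sent no motion near the bottle, beaker or dish and left the plain ring in the drawer, though I took no final picture of them.

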